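# Open a push-and-turn tablet bottle

## Robot

A 6-joint arm with a two-finger parallel gripper is mounted at the origin on a cart in front of the work surface, level with it; the furniture and walls round the work are solid. World frame = base frame: x ahead of the robot, y to its left, z up, the work surface at z = 0. Lengths are in m, angles in rad, forces in N, time in s.
With the tool pointing down it reaches from about 0.375 to 0.975 m from the base axis. Payload 3.8 kg.
Tool frame: the origin (TCP) lies at the very end of the fingers, on their centre line; the grasp point (between the pads) lies 19 mm behind it; z points along the fingers, y is the line along which they close (so a half turn about z gives the same grasp; the last joint's range is limited). The gripper opens to 85 mm and grips with 20 to 120 N. Pads are 22 mm wide; open, the fingers measure 114 mm over their backs; the gripper's body (76 mm by 85 mm) begins 54 mm behind the grasp point. The pads swing forward as they close: fully open they stand 13 mm farther back than shut.
Start: joints at [1.257, 0.264, 1.604, -0, 1.274, -0.037], TCP at [0.184, 0.649, 0.231] pointing down, gripper open.
Joint ranges: [-2.63, 2.63], [-0.94, 2.18], [0.31, 2.57], [-1.31, 4.45], [0, 2.66], [-2.55, 2.55]. Speed limits (rad/s): [2.57, 2.57, 3.14, 3.14, 3.14, 3.14].

## Interface

Orientations are given as a rotation vector (axis times angle).
In Python, from workcell import monitor, viewer, workorder gives the robot as it stands.
- The arm moves only by the tool jog_arm, never from a script. Its argument "commands" is a list of rows, each an object with "travel": the shift along the tool's x, y, z in mm, a list of three; "rot": the turn, a rotation vector about the tool's x, y, z in degrees, a list of three; "claw": the closure in counts, from 0 (fully open) to 255 (shut). A call has exactly 5 rows; each row shifts and turns the commanded pose from where the row before left it, along the tool's axes as they then stand; what a row does not reach is not made up. A row lasts 1/10 s, in which the tool goes at most 50 mm and 8.59 degrees, less where a joint would pass 70% of its speed; a pose out of reach is approached as far as the arm can. A call is refused whole if a number of a shift passes 50 or a number of a turn 8.59, either way. A call with a gripper value outside its range is refused whole. The fingers move at their own pace and stop on an object; "force" is the grip in N (left out, the last holds). Time passes only in rows, so rows that do not move let the fingers close, or fill a call up. It gives the time, the measured TCP pose, the force, the opening and the grip force at its end, in the units of the state.
- monitor.read_state(): the state, without advancing time (a new reading comes with each control period).
- viewer.read_camera(name): name is "side" or "top" or "wrist"; returns a dict with "color" (480x640x3 uint8, blue, green, red), "camera_matrix" (3x3 intrinsics, pixels), "R" (3x3) and "t" (3): a world point X has camera coordinates R X + t. Camera axes: x right, y down, z forward; pixel columns grow to the right and rows downward; lengths in m; the calibration is good to about 2 mm. A picture is of the moment at which its call begins. There is no depth.
- workorder.finish_job(): hands the job in; it is judged then, once.
The state is a dict: "time": time; "q": joint angles; "joint_vel": joint speeds; "joint_torque": joint torques, N m; "tool_pos": TCP position; "tcp_rot": TCP orientation; "wrist_force": force on the tool from outside, world axes, zero at the start; "torque": the same for the moment, N m; "width": opening from 0.0 (shut) to 1.0 (fully open); "grip_force": force on a finger pad.
Only numpy, scipy, OpenCV 4.12 (cv2) and the standard library are available. Lean on these libraries where they do the work, as an engineer would, in place of code of your own. Each camera call takes 0.05 s, during which the arm holds its last target. There are 200 camera calls.

## Task

Stand the tablet bottle in the pocket of the bottle holder, fully home, with its label facing the holder's front, where the window is. There, with the holder keeping the bottle from turning, push the child-safety cap down, turn it anticlockwise until it is free, and lift it off. Finish while still holding the cap, open side down, a few centimetres straight above the mouth of the bottle, the bottle still home in the holder and the other things left where they were.

Things in the scene. Friction and masses are not known exactly. Their poses are not given: they have to be found in the camera images.
- bottle_centre (a point): Middle of the loose, upright amber tablet bottle's body, on its axis, 32 mm above its underside. Oblong body 42 mm deep (x) by 58 mm wide (y), 62 mm high, underside edges slightly tapered. The label is on its front, -x; z is up. Its white cap is locked on. About 0.2 kg with the cap; it can be lifted and carried upright by the locked cap.
- bottle_mouth (a point): Centre of the bottle's mouth, 91 mm above its underside, atop a neck 30 mm across; axes as the bottle's. Three lugs on the neck reach 38 mm across.
- bottle_label (a point): Centre of the pale label on the bottle's front face, 21 mm before its axis and 33 mm above its underside. The bottle's -x axis points out of the label.
- cap_centre (a point): Middle of the loose white push-and-turn cap, on its axis, 14 mm above its rim and 14 mm below its top. The round ribbed grip is 45 mm across, from 7 mm above the rim to the top (28 mm); below it is a flange 54 mm across, 6 mm high, a ledge for fingertips to push on. Locked on, the rim is 75 mm and the top 103 mm above the bottle's underside; cap and bottle axes then match.
- cap: The same cap; origin at its rim's centre, z up. 0.045 kg. A spring inside (5 N locked, 10 N at 4.5 mm, end at 6 mm) keeps it up in its lugs; pushed down over 3 mm it can turn anticlockwise seen from above. Turned 35 to 85 degrees from the bottle's own angle (60 is best; stop at 85) it is free to lift straight off. It cannot turn clockwise.
- holder_pocket (a point): Centre of the pocket floor of the fixed white bottle holder, 6 mm above the worktop; x to its back, z up. Base plate 104 (x) by 112 (y) mm, pocket 46 (x) by 62 (y) mm, walls 24 mm above the floor, their top 6 mm bevelled at 45 degrees as a lead-in. The front wall, -x, has a 38 mm window. The bottle has 2 mm play all round and can turn about 5 degrees.
- specimen_cup: Bystander: specimen cup with a screw lid, 62 mm across, 72 mm high; origin at the centre of its underside.
- lancet_box: Bystander: small carton lying beyond the holder, 55 x 86 x 48 mm; origin at the centre of its underside.
- glucose_meter: Bystander: hand-held meter lying flat, 93 x 52 x 20 mm; origin at the centre of its underside.
- thermometer: Bystander: digital thermometer lying flat, 19 x 123 x 11 mm; origin at the centre of its underside.
There are look-alikes about, which are no part of the job. Leave any yellow look-alike of the cap alone.

How it is judged:
On the way, in this order (a step that is already met when the one before it is completed fails the run):
1. the bottle stands home in the holder, label to the holder's front, cap still locked on (z of bottle_centre in the frame of holder_pocket below 0.036 m and horizontal distance between bottle_centre and holder_pocket below 0.006 m and angle between bottle_centre's own z axis and vertical below 0.08 rad and x of bottle_label in the frame of holder_pocket below -0.012 m and angle between the x axis of cap_centre and the x axis of bottle_centre, either way round below 0.2 rad and z of cap_centre in the frame of bottle_mouth below 0.003 m), for 0.2 s.
2. the cap is turned out of its lock, the bottle staying home in the holder (angle between the x axis of cap_centre and the x axis of bottle_centre, either way round above 0.5 rad and z of cap_centre in the frame of bottle_mouth below 0.01 m and horizontal distance between cap_centre and bottle_mouth below 0.006 m and z of bottle_centre in the frame of holder_pocket below 0.038 m), for 0.05 s.
At the end, for the whole second after the job is handed in: Bottle home in the pocket (within 4 mm of its floor, 6 mm of its middle, upright within 0.08 rad), label at the front; cap held still and upright (0.3 rad) in the fingers, clear of the bottle, its rim 20 to 120 mm above the mouth and within 30 mm of its axis (z of bottle_centre in the frame of holder_pocket below 0.036 m and horizontal distance between bottle_centre and holder_pocket below 0.006 m and angle between bottle_centre's own z axis and vertical below 0.08 rad and x of bottle_label in the frame of holder_pocket below -0.012 m and z of cap_centre in the frame of bottle_mouth between 0.034 and 0.134 m and horizontal distance between cap_centre and bottle_mouth below 0.03 m and angle between cap_centre's own z axis and vertical below 0.3 rad and contact force between cap and the fingers above 1 N and contact force between cap and pill_bottle below 0.1 N and linear speed of cap below 0.02 m/s); the arm keeps its last pose, push and grip.
It fails at once if a bystander is moved by more than 20 mm (distance of any of specimen_cup, lancet_box, glucose_meter, thermometer from where it was at the start of the episode above 0.02 m).
It also fails if it takes over 48 s, if anything falls off the work surface, if the arm or the gripper's body presses on something with over 40 N, if the wrist force passes 120 N, or if a joint passes its speed limit or range.

## Working session

There is one attempt and no reset: what is moved stays moved. The work goes in short steps, Python scripts to look and compute and a tool call to move; the robot and the scene stay as the last step left them, time stands still between calls to the robot, and variables do not carry over. Pictures are saved under pics/ and viewed, at most 10 in all, crops included, and the job is handed in when it is done.

Besides the shell and the picture viewer there is one more tool, called by a JSON object that holds its "name" and its "arguments". jog_arm: Moves the arm, as the interface text tells. Its arguments: {"type":"object","properties":{"commands":{"type":"array","items":{"type":"object","properties":{"travel":{"type":"array","items":{"type":"number"}},"rot":{"type":"array","items":{"type":"number"}},"claw":{"type":"number"}}}},"force":{"type":"number"}},"required":["commands"]}

```bash
mkdir -p pics
cat > h.py <<'E'
import numpy as np, cv2
from workcell import monitor, viewer, workorder
from scipy.spatial.transform import Rotation as Ro
def snap(n,f=None):
    c=viewer.read_camera(n)
    if f: cv2.imwrite('pics/'+f,c['color'])
    np.savez('pics/'+(f or n)+'.npz',K=c['camera_matrix'],R=c['R'],t=c['t'])
    return c
def load(f): return np.load('pics/'+f+'.npz')
def onz(c,u,v,z):
    K,R,t=[np.array(c[k]) for k in ('K','R','t')]
    d=R.T@np.linalg.solve(K,[u,v,1.]); o=-R.T@t
    return o+d*(z-o[2])/d[2]
def proj(c,X):
    p=c['K']@(c['R']@np.array(X)+c['t']); return p[:2]/p[2]
E
python3 - <<'E'
from h import *
for n in('side','top'):
    c=snap(n,n+'1.png'); print(n,-c['R'].T@c['t'])
s=monitor.read_state(); print({k:np.round(s[k],3) for k in s})
E
```

```text
side [ 0.21811781 -0.76943915  0.63269537]
top [ 0.46334383 -0.02237225  1.03503893]
{'time': np.float64(0.1), 'q': array([ 1.257,  0.265,  1.605,  0.   ,  1.274, -0.037]), 'joint_vel': array([-0.001, -0.004, -0.003, -0.   , -0.001, -0.001]), 'joint_torque': array([ 1.0000e-03, -5.1671e+01, -3.6859e+01, -0.0000e+00,  6.0000e-03,
        0.0000e+00]), 'tool_pos': array([0.184, 0.649, 0.23 ]), 'tcp_rot': array([-4.330e-01, -3.111e+00,  3.000e-03]), 'wrist_force': array([-0.342, -0.677, -1.356]), 'torque': array([-0.044, -0.054, -0.032]), 'grip_force': np.float64(0.0), 'width': np.float64(0.998)}
```

View pics/top1.png

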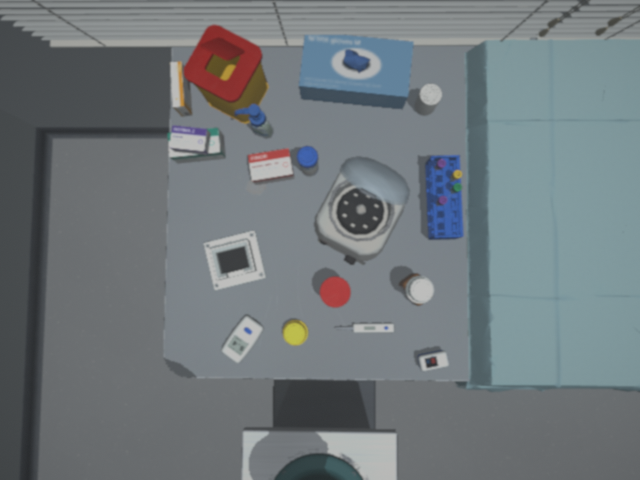

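View pics/side1.png

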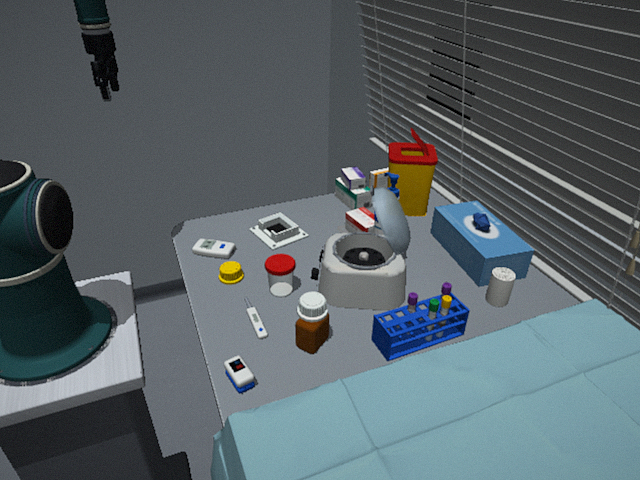

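Top: bottle cap at about (420,290), holder at (234,261), cup (335,292), meter (243,339), yellow decoy (295,333), thermometer (370,328). Side: bottle (312,322), holder (278,231). I enlarge both for detail.

Run:
```python
from h import *
t=cv2.imread('pics/top1.png'); s=cv2.imread('pics/side1.png')
def cr(i,x,y): return cv2.resize(i[y:y+75,x:x+100],(400,300),interpolation=cv2.INTER_CUBIC)
cv2.imwrite('pics/m1.png',np.vstack([np.hstack([cr(t,185,225),cr(t,370,252)]),np.hstack([cr(s,230,195),cr(s,262,283)])]))
T=load('top1.png')
print(onz(T,420,290,.103),onz(T,234,261,.0))
S=load('side1.png')
print(onz(S,312,299,.103))
```

```text
[ 0.44299889 -0.19035141  0.103     ] [0.49829166 0.1822414  0.        ]
[ 0.4451     -0.19308453  0.103     ]
```

View pics/m1.png

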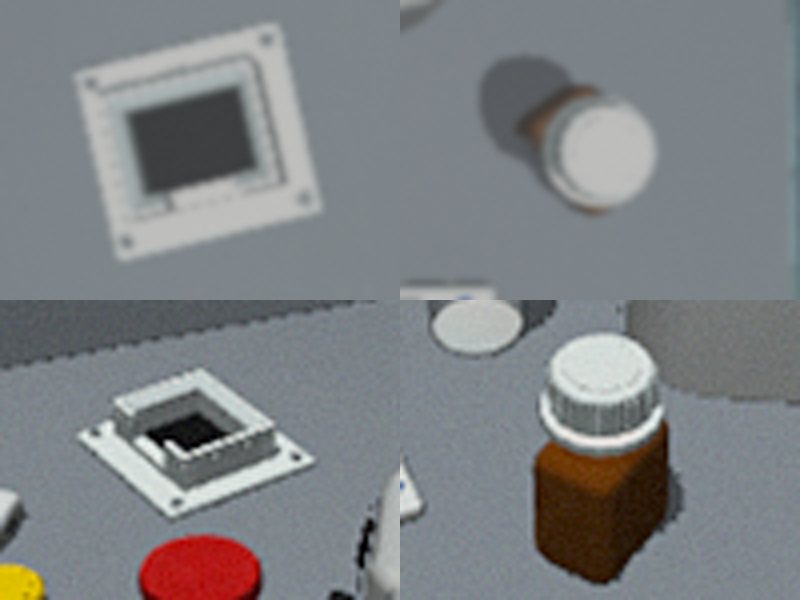

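Mosaic: holder plate corners (crop TL (78,75), TR (278,25), BR (322,210), BL (122,260)), window at the lower (robot) side; the bottle's two faces towards the side camera have no label, near bottom corner (603,582), left (538,545), right (668,520).

```bash
cat >> h.py <<'E'
def pose(s=None):
    s=s or monitor.read_state(); R=Ro.from_rotvec(s['tcp_rot']).as_matrix()
    return np.array(s['tool_pos']),R
def plan(target,dpsi=0,st=None):
    """tool-frame total shift (mm) for a world target, plus state"""
    s=monitor.read_state(); p,R=pose(s)
    psi=np.degrees(np.arctan2(R[1,0],R[0,0]))
    print('t',round(float(s['time']),2),'tcp',np.round(p,4),'psi',round(psi,1),'tilt',np.round(np.degrees(np.arccos(-R[2,2])),2),'q6',round(s['q'][5],2),'w',round(float(s['width']),3),'F',np.round(s['wrist_force'],1),'shift mm',np.round(R.T@(np.array(target)-p)*1000,1))
E
python3 - <<'E'
from h import *
T=load('top1.png');S=load('side1.png')
tp=lambda x,y,z:onz(T,185+x/4,225+y/4,z)
c=[tp(*p,.004) for p in((78,75),(278,25),(322,210),(122,260))]
print(np.round(c,3),np.mean(c,0))
print([np.round(np.linalg.norm(c[i]-c[i-1]),3) for i in range(4)])
b=(c[0]+c[1]-c[2]-c[3]);print('holder yaw',np.degrees(np.arctan2(b[1],b[0])))
l=(c[0]+c[3]-c[1]-c[2]);print(np.degrees(np.arctan2(l[1],l[0]))-90)
sp=[onz(S,(x-400)/4+262,(y-300)/4+283,0) for x,y in((538,545),(603,582),(668,520))]
print(np.round(sp,3))
for i in(0,1):
    d=sp[i+1]-sp[i];print(np.linalg.norm(d),np.degrees(np.arctan2(d[1],d[0])))
print('top corner',onz(T,370+(520-400)/4,252+125/4,0),onz(T,370+(520-400)/4,252+125/4,.062))
plan([.42,-.19,.25])
w=snap('wrist','w1.png');p,R=pose();print('cam in tool',R.T@(-w['R'].T@w['t']-p),'axis in tool',R.T@w['R'].T[:,2], R)
E
```

```text
[[0.534 0.245 0.004]
 [0.561 0.139 0.004]
 [0.464 0.114 0.004]
 [0.437 0.219 0.004]] [0.49912341 0.17941237 0.004     ]
[np.float64(0.1), np.float64(0.109), np.float64(0.1), np.float64(0.108)]
holder yaw 14.534325272125267
14.461326311710692
[[ 0.417 -0.187  0.   ]
 [ 0.436 -0.219  0.   ]
 [ 0.478 -0.195  0.   ]]
0.037029796036948316 -58.82982120142834
0.048454249875081214 30.240186585356458
top corner [ 0.45443792 -0.16734855  0.        ] [ 0.45497139 -0.1586643   0.062     ]
t 0.1 tcp [0.1842 0.6487 0.2301] psi 164.1 tilt 0.11 q6 -0.04 w 0.998 F [-0.3 -0.7 -1.4] shift mm [-456.  -742.4  -18.5]
cam in tool [ 0.06578816  0.00049482 -0.14258606] axis in tool [-2.61298140e-01  3.18852079e-04  9.65258090e-01] [[-9.61936264e-01  2.73273372e-01 -5.36119382e-04]
 [ 2.73273894e-01  9.61934717e-01 -1.72595310e-03]
 [ 4.40548227e-05 -1.80676431e-03 -9.99998367e-01]]
```

```bash
cat >> h.py <<'E'
def rows(wps,nd=0):
    """wps: list of (target xyz, psi deg, nrows); prints per-row tool-frame shift (before turn) mm and turn deg"""
    p,R=pose(); psi=np.degrees(np.arctan2(R[1,0],R[0,0])); k=0
    for T,ps,n in wps:
        T=np.array(T,float); ps=(ps-psi+180)%360-180+psi; dp=(ps-psi)/n
        for i in range(n):
            a=np.radians(psi); st=(T-p)/(n-i)*1000
            x=np.cos(a)*st[0]+np.sin(a)*st[1]; y=np.sin(a)*st[0]-np.cos(a)*st[1]
            v=np.round([x,y,-st[2]],nd); r=round(-dp,2)
            print(k,v.tolist(),r); k+=1
            w=np.array([np.cos(a)*v[0]+np.sin(a)*v[1],np.sin(a)*v[0]-np.cos(a)*v[1],-v[2]])/1000
            p=p+w; psi-=r
    print('end',np.round(p,4),round(psi,1))
E
python3 - <<'E'
from h import *
rows([([.42,.28,.23],127,10),([.444,-.19,.2],90,10)])
E
```

```text
0 [-33.0, -29.0, 0.0] 3.71
1 [-35.0, -27.0, 0.0] 3.71
2 [-36.0, -25.0, 0.0] 3.71
3 [-38.0, -22.0, 0.0] 3.71
4 [-39.0, -20.0, 0.0] 3.71
5 [-40.0, -17.0, 0.0] 3.71
6 [-41.0, -14.0, 0.0] 3.71
7 [-42.0, -12.0, 0.0] 3.71
8 [-43.0, -9.0, 0.0] 3.71
9 [-43.0, -6.0, 0.0] 3.71
10 [-39.0, -26.0, 3.0] 3.7
11 [-41.0, -24.0, 3.0] 3.7
12 [-42.0, -21.0, 3.0] 3.7
13 [-43.0, -18.0, 3.0] 3.7
14 [-44.0, -16.0, 3.0] 3.7
15 [-45.0, -13.0, 3.0] 3.7
16 [-46.0, -10.0, 3.0] 3.7
17 [-47.0, -7.0, 3.0] 3.7
18 [-47.0, -3.0, 3.0] 3.7
19 [-47.0, -1.0, 3.0] 3.7
end [ 0.4437 -0.1896  0.2002] 90.0
```

{"name": "jog_arm", "arguments": {"commands": [{"travel":[-33,-29,0],"rot":[0,0,3.7],"claw":0},{"travel":[-35,-27,0],"rot":[0,0,3.7],"claw":0},{"travel":[-36,-25,0],"rot":[0,0,3.7],"claw":0},{"travel":[-38,-22,0],"rot":[0,0,3.7],"claw":0},{"travel":[-39,-20,0],"rot":[0,0,3.7],"claw":0}]}}

```text
time: 0.65
tool_pos: [0.3032, 0.4624, 0.2309]
tcp_rot: [0.931, 3.0, -0.001]
wrist_force: [1.5, -0.4, 0.7]
width: 1.0
grip_force: 0.0
```

{"name": "jog_arm", "arguments": {"commands": [{"travel":[-40,-17,0],"rot":[0,0,3.7],"claw":0},{"travel":[-41,-14,0],"rot":[0,0,3.7],"claw":0},{"travel":[-42,-12,0],"rot":[0,0,3.7],"claw":0},{"travel":[-43,-9,0],"rot":[0,0,3.7],"claw":0},{"travel":[-43,-6,0],"rot":[0,0,3.7],"claw":0}]}}

```text
time: 1.15
tool_pos: [0.4209, 0.2791, 0.2311]
tcp_rot: [-1.402, -2.811, 0.0]
wrist_force: [0.4, 0.2, -1.0]
width: 1.003
grip_force: 0.0
```

{"name": "jog_arm", "arguments": {"commands": [{"travel":[-39,-26,3],"rot":[0,0,3.7],"claw":0},{"travel":[-41,-24,3],"rot":[0,0,3.7],"claw":0},{"travel":[-42,-21,3],"rot":[0,0,3.7],"claw":0},{"travel":[-43,-18,3],"rot":[0,0,3.7],"claw":0},{"travel":[-44,-16,3],"rot":[0,0,3.7],"claw":0}]}}

```text
time: 1.65
tool_pos: [0.4326, 0.0446, 0.2161]
tcp_rot: [1.835, 2.549, 0.0]
wrist_force: [0.4, 0.2, 0.2]
width: 0.998
grip_force: 0.0
```

{"name": "jog_arm", "arguments": {"commands": [{"travel":[-45,-13,3],"rot":[0,0,3.7],"claw":0},{"travel":[-46,-10,3],"rot":[0,0,3.7],"claw":0},{"travel":[-47,-7,3],"rot":[0,0,3.7],"claw":0},{"travel":[-47,-3,3],"rot":[0,0,3.7],"claw":0},{"travel":[-47,-1,3],"rot":[0,0,3.7],"claw":0}]}}

```text
time: 2.15
tool_pos: [0.4445, -0.1907, 0.2012]
tcp_rot: [2.222, 2.221, 0.001]
wrist_force: [0.7, 0.2, 0.1]
width: 0.998
grip_force: 0.0
```

Run:
```python
from h import *
plan([.444,-.19,.2])
c=snap('wrist','w2.png')
plan([.444,-.19,.2])
W=load('w2.png')
print('cap top pred',proj(W,[.4435,-.191,.103]))
```

```text
t 2.15 tcp [ 0.4445 -0.1907  0.2012] psi 90.0 tilt 0.03 q6 -0.46 w 0.998 F [0.7 0.2 0.1] shift mm [ 0.7 -0.5  1.2]
t 2.2 tcp [ 0.4447 -0.1972  0.2009] psi 89.7 tilt 0.34 q6 -0.46 w 1.002 F [ 1.  -6.1 -0. ] shift mm [ 7.2 -0.7  0.9]
cap top pred [314.2449144  245.05090496]
```

View pics/w2.png

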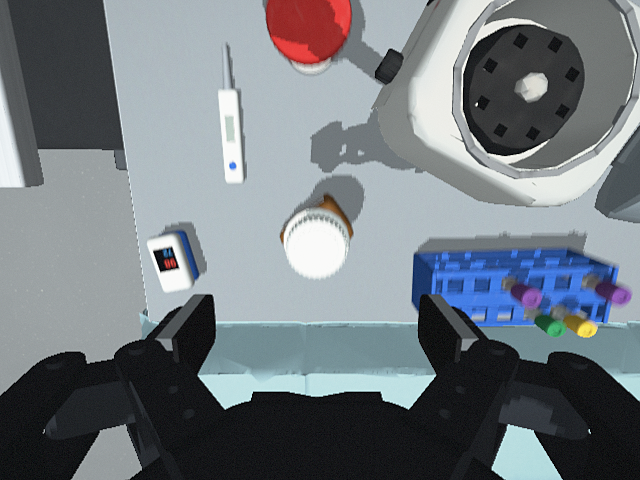

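Wrist view: cap centred at (317,248), red cup (309,20), thermometer (232,130), pulse oximeter (172,262), amber body corners peeking at (345,205) and (285,237). I zoom in to check the label side and cap outline.

Run:
```python
from h import *
i=cv2.imread('pics/w2.png')[170:300,250:390]
cv2.imwrite('pics/w2c.png',cv2.resize(i,None,fx=4,fy=4,interpolation=cv2.INTER_CUBIC))
W=load('w2.png')
for yw in(-60,120):
  R=Ro.from_euler('z',yw,degrees=True).as_matrix()
  b=np.array([.4435,-.191,0])
  print(yw,'label',proj(W,b+R@[-.021,0,.033]),[np.round(proj(W,b+R@np.array([sx*.021,sy*.029,z]))).tolist() for z in(.0,.06) for sx,sy in((-1,-1),(-1,1),(1,1),(1,-1))])
```

```text
-60 label [303.25296471 205.83263281] [[280.0, 215.0], [329.0, 186.0], [349.0, 222.0], [301.0, 249.0], [273.0, 228.0], [332.0, 194.0], [356.0, 236.0], [298.0, 268.0]]
120 label [325.71388353 243.81909318] [[349.0, 222.0], [301.0, 249.0], [280.0, 215.0], [329.0, 186.0], [356.0, 236.0], [298.0, 268.0], [273.0, 228.0], [332.0, 194.0]]
```

View pics/w2c.png

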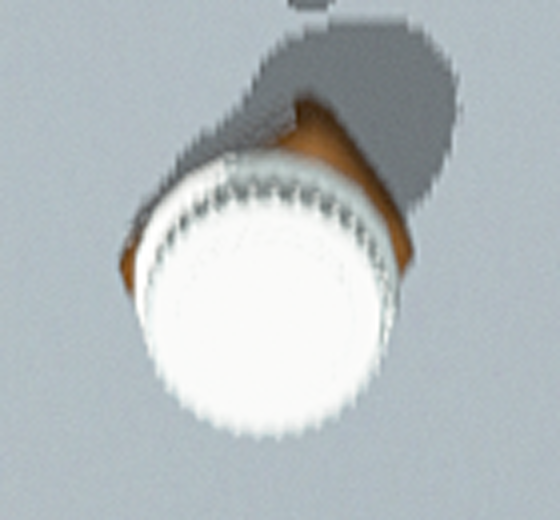

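Run:
```python
from h import *
W=load('w2.png'); print(onz(W,317,248,.103))
plan([.445,-.192,.083])
```

```text
[ 0.44553411 -0.19326446  0.103     ]
t 2.2 tcp [ 0.4447 -0.1972  0.2009] psi 89.7 tilt 0.34 q6 -0.46 w 1.002 F [ 1.  -6.1 -0. ] shift mm [  5.9   0.2 117.9]
```

{"name": "jog_arm", "arguments": {"commands": [{"travel":[-2,1,30],"claw":0},{"travel":[0,0,35],"claw":0},{"travel":[0,0,35],"claw":0},{"travel":[0,0,17],"claw":0},{"claw":0}]}}

```text
$.commands[0]: bad value
```

Run:
```python
from h import *
plan([.445,-.193,.083])
```

```text
t 2.2 tcp [ 0.4447 -0.1972  0.2009] psi 89.7 tilt 0.34 q6 -0.46 w 1.002 F [ 1.  -6.1 -0. ] shift mm [  4.9   0.2 117.9]
```

All fields are needed.

{"name": "jog_arm", "arguments": {"commands": [{"travel":[-2,1,30],"rot":[0,0,0],"claw":0},{"travel":[0,0,35],"rot":[0,0,0],"claw":0},{"travel":[0,0,35],"rot":[0,0,0],"claw":0},{"travel":[0,0,17],"rot":[0,0,0],"claw":0},{"travel":[0,0,0],"rot":[0,0,0],"claw":0}]}}

```text
time: 2.7
tool_pos: [0.4429, -0.1892, 0.0808]
tcp_rot: [-2.214, -2.219, 0.004]
wrist_force: [0.2, 0.3, 1.0]
width: 0.999
grip_force: 0.0
```

Run:
```python
from h import *
plan([.445,-.193,.083])
```

```text
t 2.7 tcp [ 0.4429 -0.1892  0.0808] psi 90.1 tilt 0.43 q6 -0.46 w 0.999 F [0.2 0.3 1. ] shift mm [-3.8  2.1 -2.2]
```

{"name": "jog_arm", "arguments": {"commands": [{"travel":[-2,1,-1],"rot":[0,0,0],"claw":0},{"travel":[0,0,0],"rot":[0,0,0],"claw":255},{"travel":[0,0,0],"rot":[0,0,0],"claw":255},{"travel":[0,0,0],"rot":[0,0,0],"claw":255},{"travel":[0,0,0],"rot":[0,0,0],"claw":255}], "force": 60}}

```text
time: 3.2
tool_pos: [0.4475, -0.1932, 0.0866]
tcp_rot: [2.217, 2.223, 0.0]
wrist_force: [-1.9, 0.6, 5.5]
width: 0.501
grip_force: 60.1
```

{"name": "jog_arm", "arguments": {"commands": [{"travel":[0,0,0],"rot":[0,0,0],"claw":255},{"travel":[0,0,0],"rot":[0,0,0],"claw":255},{"travel":[0,0,0],"rot":[0,0,0],"claw":255},{"travel":[0,0,0],"rot":[0,0,0],"claw":255},{"travel":[0,0,0],"rot":[0,0,0],"claw":255}]}}

```text
time: 3.7
tool_pos: [0.4475, -0.1932, 0.0864]
tcp_rot: [2.218, 2.223, 0.0]
wrist_force: [-1.6, -0.7, 5.7]
width: 0.506
grip_force: 60.1
```

Run:
```python
from h import *
plan([.445,-.193,.083])
c=snap('side','s2.png')['color'][240:400,230:400]
cv2.imwrite('pics/s2c.png',cv2.resize(c,None,fx=3.5,fy=3.5,interpolation=cv2.INTER_CUBIC))
```

```text
t 3.7 tcp [ 0.4475 -0.1932  0.0864] psi 90.1 tilt 0.09 q6 -0.46 w 0.506 F [-1.6 -0.7  5.7] shift mm [ 0.2 -2.5  3.4]
```

View pics/s2c.png

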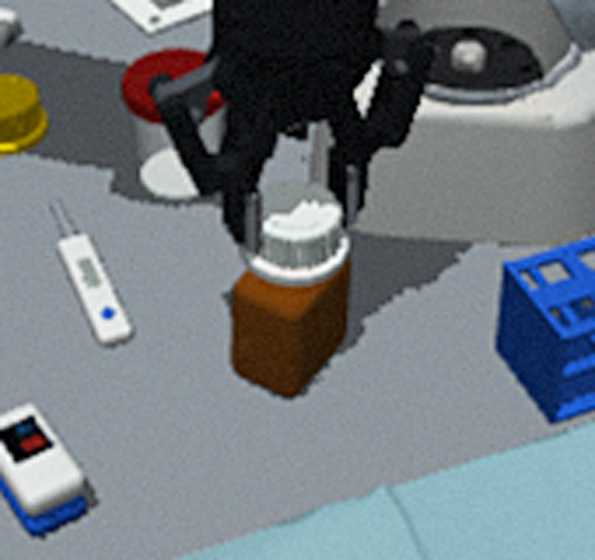

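The cap is gripped squarely: bottle undisturbed. Now lift and carry; I also measure the holder from the side view.

Run:
```python
from h import *
S=load('side1.png')
sp=[onz(S,230+x/4,195+(y-300)/4,.005) for x,y in((78,436),(175,520),(313,460))]
print(np.round(sp,4),(sp[0]+sp[2])/2,[np.linalg.norm(sp[i+1]-sp[i]) for i in(0,1)])
d=sp[0]-sp[1];print(np.degrees(np.arctan2(d[1],d[0])))
d=sp[2]-sp[1];print(np.degrees(np.arctan2(d[1],d[0])))
T=load('top1.png')
print([proj(T,[.4475,-.193,.103])])
rows([([.4475,-.1932,.246],90,5),([.445,-.02,.246],127,5),([.5,.18,.18],163.6,5)])
```

```text
[[0.4404 0.2175 0.005 ]
 [0.4684 0.1079 0.005 ]
 [0.566  0.1383 0.005 ]] [0.50316087 0.17787263 0.005     ] [np.float64(0.11309467564133091), np.float64(0.10221140735751985)]
104.3296856172781
17.282086857037186
[array([421.40293333, 287.60989257])]
0 [0.0, 0.0, -32.0] 0.03
1 [0.0, 0.0, -32.0] 0.03
2 [0.0, 0.0, -32.0] 0.03
3 [0.0, 0.0, -32.0] 0.03
4 [0.0, 0.0, -32.0] 0.03
5 [35.0, -0.0, 0.0] -7.4
6 [34.0, 4.0, 0.0] -7.4
7 [34.0, 8.0, 0.0] -7.4
8 [32.0, 13.0, 0.0] -7.4
9 [31.0, 16.0, 0.0] -7.4
10 [25.0, 33.0, 13.0] -7.32
11 [21.0, 36.0, 13.0] -7.32
12 [16.0, 38.0, 13.0] -7.32
13 [11.0, 40.0, 14.0] -7.32
14 [6.0, 41.0, 13.0] -7.32
end [0.5003 0.1799 0.1803] 163.6
```

{"name": "jog_arm", "arguments": {"commands": [{"travel":[0,0,-15],"rot":[0,0,0],"claw":255},{"travel":[0,0,-36],"rot":[0,0,0],"claw":255},{"travel":[0,0,-40],"rot":[0,0,0],"claw":255},{"travel":[0,0,-40],"rot":[0,0,0],"claw":255},{"travel":[0,0,-30],"rot":[0,0,0],"claw":255}]}}

```text
time: 4.25
tool_pos: [0.4474, -0.1929, 0.2486]
tcp_rot: [2.217, 2.223, 0.001]
wrist_force: [0.2, -0.5, -1.7]
width: 0.502
grip_force: 62.3
```

{"name": "jog_arm", "arguments": {"commands": [{"travel":[35,0,0],"rot":[0,0,-7.4],"claw":255},{"travel":[34,4,0],"rot":[0,0,-7.4],"claw":255},{"travel":[34,8,0],"rot":[0,0,-7.4],"claw":255},{"travel":[32,13,0],"rot":[0,0,-7.4],"claw":255},{"travel":[31,16,0],"rot":[0,0,-7.4],"claw":255}]}}

```text
time: 4.75
tool_pos: [0.4431, -0.0178, 0.2458]
tcp_rot: [-1.391, -2.816, -0.0]
wrist_force: [1.0, -0.1, -1.3]
width: 0.504
grip_force: 62.3
```

{"name": "jog_arm", "arguments": {"commands": [{"travel":[25,33,13],"rot":[0,0,-7.3],"claw":255},{"travel":[21,36,13],"rot":[0,0,-7.3],"claw":255},{"travel":[16,38,13],"rot":[0,0,-7.3],"claw":255},{"travel":[11,40,14],"rot":[0,0,-7.3],"claw":255},{"travel":[6,40,13],"rot":[0,0,-7.3],"claw":255}]}}

```text
time: 5.25
tool_pos: [0.4983, 0.1814, 0.1791]
tcp_rot: [-0.438, -3.11, 0.0]
wrist_force: [0.6, -0.5, -1.4]
width: 0.504
grip_force: 62.3
```

{"name": "jog_arm", "arguments": {"commands": [{"travel":[0,0,0],"rot":[0,0,0],"claw":255},{"travel":[0,0,0],"rot":[0,0,0],"claw":255},{"travel":[0,0,0],"rot":[0,0,0],"claw":255},{"travel":[0,0,0],"rot":[0,0,0],"claw":255},{"travel":[0,0,0],"rot":[0,0,0],"claw":255}]}}

```text
time: 5.75
tool_pos: [0.4988, 0.1786, 0.1809]
tcp_rot: [0.45, 3.108, 0.001]
wrist_force: [-0.3, -0.2, -1.9]
width: 0.503
grip_force: 62.6
```

Run:
```python
from h import *
plan([.5015,.1785,.18])
w=snap('wrist','w3.png')['color']; s=snap('side','s3.png')['color']
i=np.hstack([cv2.resize(w,(400,300)),cv2.resize(s[90:270,170:410],(400,300),interpolation=cv2.INTER_CUBIC)])
cv2.imwrite('pics/m3.png',np.vstack([i[:, :],np.hstack([cv2.resize(w[60:300,200:520],(400,300)),np.zeros((300,400,3),np.uint8)])]))
```

```text
t 5.75 tcp [0.4988 0.1786 0.1809] psi 163.5 tilt 0.06 q6 -0.99 w 0.503 F [-0.3 -0.2 -1.9] shift mm [-2.6  0.7  0.9]
```

View pics/m3.png

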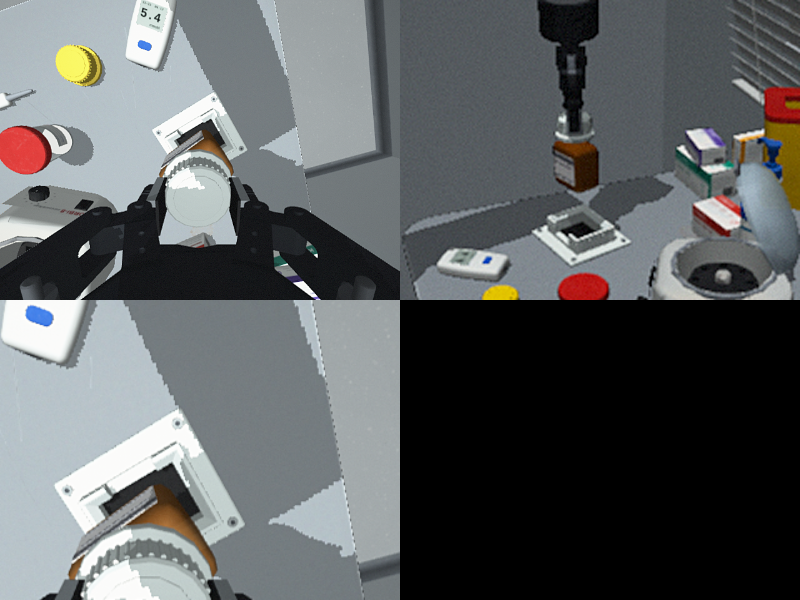

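Wrist view: label faces the robot side like the window; holder corners (full px) left (246,210), top (344,146), right (394,240); bottle bottom corners about (260,268), (324,210), (372,276). Side view: bottle hangs upright above the holder. I fit the yaw and offset.

Run:
```python
from h import *
W=load('w3.png')
c=[onz(W,*p,.005) for p in((245.6,209.6),(344,146.4),(394.4,240))]
print(np.round(c,4),'centre',(c[0]+c[2])/2,[np.linalg.norm(c[i+1]-c[i]) for i in(0,1)])
for a,b,o in((0,1,90),(1,2,0)):
    d=c[b]-c[a];print('yaw',np.degrees(np.arctan2(d[1],d[0])),o)
for z in(.0945,.1): print([np.round(onz(W,*p,z),4) for p in((260,268),(324,210),(372,276))])
p,R=pose()
for yw in(8,11,14.5,18):
  Rz=Ro.from_euler('z',yw,degrees=True).as_matrix(); b=np.array([p[0],p[1],.0945])
  print(yw,[np.round(proj(W,b+Rz@np.array([sx*.021,sy*.029,z]))).tolist() for z in(.001,) for sx,sy in((-1,-1),(-1,1),(1,1),(1,-1))])
i=cv2.imread('pics/w3.png')
cv2.imwrite('pics/w3c.png',cv2.resize(i[130:310,230:410],(720,720),interpolation=cv2.INTER_CUBIC)[:600])
```

```text
[[0.4684 0.1184 0.005 ]
 [0.4391 0.2231 0.005 ]
 [0.5375 0.2472 0.005 ]] centre [0.50296031 0.18278073 0.005     ] [np.float64(0.10873072289399195), np.float64(0.10127691866921108)]
yaw 105.60298706199559 90
yaw 13.726760570704856 0
[array([0.5019, 0.1364, 0.0945]), array([0.4746, 0.1919, 0.0945]), array([0.5305, 0.2118, 0.0945])]
[array([0.5003, 0.1379, 0.1   ]), array([0.4737, 0.1921, 0.1   ]), array([0.5282, 0.2114, 0.1   ])]
8 [[265.0, 238.0], [342.0, 204.0], [365.0, 258.0], [291.0, 290.0]]
11 [[265.0, 241.0], [339.0, 203.0], [366.0, 255.0], [293.0, 291.0]]
14.5 [[265.0, 244.0], [336.0, 201.0], [366.0, 252.0], [296.0, 292.0]]
18 [[264.0, 247.0], [333.0, 200.0], [367.0, 249.0], [299.0, 293.0]]
```

View pics/w3c.png

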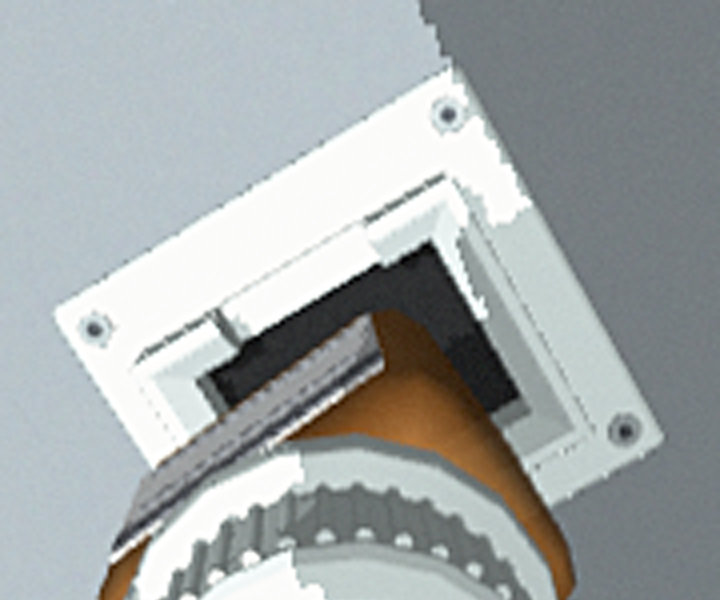

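Run:
```python
from h import *
W=load('w3.png'); p,R=pose()
Rz=Ro.from_euler('z',19,degrees=True).as_matrix(); b=np.array([p[0],p[1],.0945])
print('pred label',proj(W,b+Rz@[-.021,0,.033]),'obs 294,235.6')
f=lambda x,y:(230+x/4,130+y/4)
c=[onz(W,*f(*q),.006) for q in((57,312),(452,68),(663,437))]
print('plate c',(c[0]+c[2])/2)
# pocket floor corners visible: front-left, front-right, right-back
k=[onz(W,*f(*q),.006) for q in((208,385),(432,243),(522,395))]
print(np.round(k,4),(k[0]+k[2])/2)
plan([.5025,.181,.15])
```

```text
pred label [295.08991481 235.57324915] obs 294,235.6
plate c [0.50166728 0.18318403 0.006     ]
[[0.4934 0.1467 0.006 ]
 [0.4759 0.2072 0.006 ]
 [0.5171 0.2183 0.006 ]] [0.50522134 0.18249072 0.006     ]
t 5.85 tcp [0.4988 0.1788 0.1808] psi 163.6 tilt 0.05 q6 -0.99 w 0.502 F [-0.2 -0.3 -2.1] shift mm [-2.9  3.2 30.8]
```

{"name": "jog_arm", "arguments": {"commands": [{"travel":[-3,4,10],"rot":[0,0,4.5],"claw":255},{"travel":[0,0,15],"rot":[0,0,0],"claw":255},{"travel":[0,0,15],"rot":[0,0,0],"claw":255},{"travel":[0,0,15],"rot":[0,0,0],"claw":255},{"travel":[0,0,5],"rot":[0,0,0],"claw":255}]}}

```text
time: 6.35
tool_pos: [0.5005, 0.1818, 0.1172]
tcp_rot: [-0.567, -3.086, 0.004]
wrist_force: [-1.1, -0.5, -1.8]
width: 0.504
grip_force: 62.6
```

{"name": "jog_arm", "arguments": {"commands": [{"travel":[0,0,4],"rot":[0,0,0],"claw":255},{"travel":[0,0,4],"rot":[0,0,0],"claw":255},{"travel":[0,0,4],"rot":[0,0,0],"claw":255},{"travel":[0,0,4],"rot":[0,0,0],"claw":255},{"travel":[0,0,0],"rot":[0,0,0],"claw":255}]}}

```text
time: 6.85
tool_pos: [0.5023, 0.1825, 0.1039]
tcp_rot: [-0.568, -3.089, 0.0]
wrist_force: [0.2, 0.2, -2.2]
width: 0.504
grip_force: 62.6
```

Run:
```python
from h import *
plan([.503,.1815,.0924])
```

```text
t 6.85 tcp [0.5023 0.1825 0.1039] psi 159.1 tilt 0.03 q6 -0.9 w 0.504 F [ 0.2  0.2 -2.2] shift mm [-1.  -0.7 11.5]
```

{"name": "jog_arm", "arguments": {"commands": [{"travel":[0,0,4],"rot":[0,0,0],"claw":255},{"travel":[0,0,4],"rot":[0,0,0],"claw":255},{"travel":[0,0,4],"rot":[0,0,0],"claw":255},{"travel":[0,0,0],"rot":[0,0,0],"claw":255},{"travel":[0,0,0],"rot":[0,0,0],"claw":255}]}}

```text
time: 7.35
tool_pos: [0.5034, 0.1825, 0.0932]
tcp_rot: [0.568, 3.088, 0.0]
wrist_force: [0.0, -1.9, 3.5]
width: 0.501
grip_force: 63.2
```

Run:
```python
from h import *
plan([.503,.1815,.0924])
w=snap('wrist','w4.png')['color']; s=snap('side','s4.png')['color']; t=snap('top','t4.png')['color']
r=lambda i:cv2.resize(i,(400,300),interpolation=cv2.INTER_CUBIC)
cv2.imwrite('pics/m4.png',np.vstack([np.hstack([r(w),r(s[150:270,200:360])]),np.hstack([r(w[90:270,200:440]),r(t[215:305,175:295])])]))
```

```text
t 7.35 tcp [0.5034 0.1825 0.0932] psi 159.1 tilt 0.08 q6 -0.9 w 0.501 F [ 0.  -1.9  3.5] shift mm [-0.  -1.1  0.8]
```

View pics/m4.png

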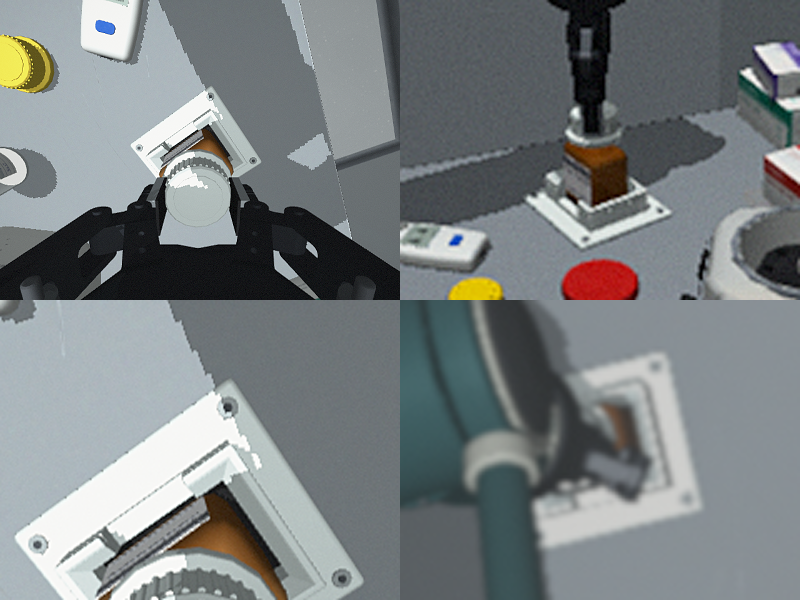

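The bottle is seated in the pocket, label to the window side. Now push down gradually.

{"name": "jog_arm", "arguments": {"commands": [{"travel":[0,0,2],"rot":[0,0,0],"claw":255},{"travel":[0,0,2],"rot":[0,0,0],"claw":255},{"travel":[0,0,2],"rot":[0,0,0],"claw":255},{"travel":[0,0,0],"rot":[0,0,0],"claw":255},{"travel":[0,0,0],"rot":[0,0,0],"claw":255}]}}

```text
time: 8.0
tool_pos: [0.5038, 0.1824, 0.088]
tcp_rot: [0.568, 3.087, 0.0]
wrist_force: [-2.4, -3.2, 10.9]
width: 0.507
grip_force: 63.9
```

{"name": "jog_arm", "arguments": {"commands": [{"travel":[0,0,1],"rot":[0,0,0],"claw":255},{"travel":[0,0,0],"rot":[0,0,-6],"claw":255},{"travel":[0,0,0],"rot":[0,0,-6],"claw":255},{"travel":[0,0,0],"rot":[0,0,-6],"claw":255},{"travel":[0,0,0],"rot":[0,0,-6],"claw":255}]}}

```text
time: 8.5
tool_pos: [0.504, 0.183, 0.0874]
tcp_rot: [-0.092, 3.137, 0.002]
wrist_force: [-2.1, -1.4, 11.8]
width: 0.505
grip_force: 64.0
```

Run:
```python
from h import *
plan([.503,.1815,.087]); print(monitor.read_state()['torque'])
```

```text
t 8.5 tcp [0.504  0.183  0.0874] psi -176.6 tilt 0.17 q6 -1.33 w 0.505 F [-2.1 -1.4 11.8] shift mm [ 1.1 -1.4  0.4]
[-0.23654264  0.40393879 -0.12708033]
```

Turning freely (low torque, 24° done). Continue to about 63°.

{"name": "jog_arm", "arguments": {"commands": [{"travel":[0,0,0],"rot":[0,0,-8],"claw":255},{"travel":[0,0,0],"rot":[0,0,-8],"claw":255},{"travel":[0,0,0],"rot":[0,0,-8],"claw":255},{"travel":[0,0,0],"rot":[0,0,-8],"claw":255},{"travel":[0,0,0],"rot":[0,0,-7],"claw":255}]}}

```text
time: 9.0
tool_pos: [0.5038, 0.183, 0.0873]
tcp_rot: [-1.136, 2.926, 0.0]
wrist_force: [-2.0, -1.8, 12.2]
width: 0.505
grip_force: 64.0
```

Run:
```python
from h import *
plan([.503,.1815,.087]); print(monitor.read_state()['torque'])
c=snap('side','s5.png')['color']; w=snap('wrist','w5.png')['color']
```

```text
t 9.0 tcp [0.5038 0.183  0.0873] psi -137.6 tilt 0.15 q6 -2.01 w 0.505 F [-2.  -1.8 12.2] shift mm [ 1.6 -0.6  0.3]
[-0.30008601  0.49688518 -0.15314451]
```

{"name": "jog_arm", "arguments": {"commands": [{"travel":[0,0,-3],"rot":[0,0,0],"claw":255},{"travel":[0,0,-4],"rot":[0,0,0],"claw":255},{"travel":[0,0,-4],"rot":[0,0,0],"claw":255},{"travel":[0,0,-4],"rot":[0,0,0],"claw":255},{"travel":[0,0,-2],"rot":[0,0,0],"claw":255}]}}

```text
time: 9.6
tool_pos: [0.5023, 0.1826, 0.1021]
tcp_rot: [1.129, -2.931, -0.0]
wrist_force: [-0.9, 0.4, -1.2]
width: 0.503
grip_force: 62.8
```

Run:
```python
from h import *
plan([.503,.1815,.107])
```

```text
t 9.6 tcp [0.5023 0.1826 0.1021] psi -137.9 tilt 0.03 q6 -2.0 w 0.503 F [-0.9  0.4 -1.2] shift mm [ 0.2 -1.3 -4.9]
```

{"name": "jog_arm", "arguments": {"commands": [{"travel":[0,0,-8],"rot":[0,0,0],"claw":255},{"travel":[0,0,-14],"rot":[0,0,0],"claw":255},{"travel":[0,0,-16],"rot":[0,0,0],"claw":255},{"travel":[0,0,-14],"rot":[0,0,0],"claw":255},{"travel":[0,0,-10],"rot":[0,0,0],"claw":255}]}}

```text
time: 10.1
tool_pos: [0.5035, 0.1829, 0.1665]
tcp_rot: [-1.128, 2.929, -0.0]
wrist_force: [0.9, 0.0, -0.3]
width: 0.505
grip_force: 62.8
```

{"name": "jog_arm", "arguments": {"commands": [{"travel":[0,0,0],"rot":[0,0,0],"claw":255},{"travel":[0,0,0],"rot":[0,0,0],"claw":255},{"travel":[0,0,0],"rot":[0,0,0],"claw":255},{"travel":[0,0,0],"rot":[0,0,0],"claw":255},{"travel":[0,0,0],"rot":[0,0,0],"claw":255}]}}

```text
time: 10.6
tool_pos: [0.5021, 0.1824, 0.1635]
tcp_rot: [1.129, -2.93, -0.0]
wrist_force: [-0.9, -0.9, -1.2]
width: 0.503
grip_force: 62.8
```

Run:
```python
from h import *
plan([.503,.1815,.165])
w=snap('wrist','w6.png')['color']; s=snap('side','s6.png')['color']
r=lambda i:cv2.resize(i,(400,300),interpolation=cv2.INTER_CUBIC)
cv2.imwrite('pics/m6.png',np.hstack([r(w),r(s[130:265,195:375])]))
```

```text
t 10.6 tcp [0.5021 0.1824 0.1635] psi -137.9 tilt 0.08 q6 -2.0 w 0.503 F [-0.9 -0.9 -1.2] shift mm [-0.1 -1.3 -1.5]
```

View pics/m6.png

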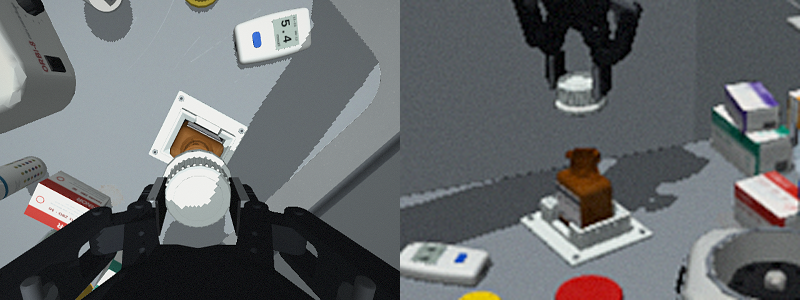

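The cap is held upright about 55 mm above the mouth, and the bottle is home in the holder with its label to the window.

```bash
python3 -c "
from h import *
print(workorder.finish_job())"
```

```text
the job is handed in; nothing more can be done
None
```

The job is handed in: the bottle stands home in the holder with its label facing the window, and the arm holds the unlocked cap, open side down, about 55 mm above the mouth; the last pictures showed nothing else disturbed, and no verdict came back.

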